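# Hold up the lid of the printer that has run out of labels

### The arm

A 7-joint arm with a two-finger parallel gripper is mounted at the origin on a cart in front of the work surface, level with it; the furniture and walls round the work are solid. World frame = base frame: x ahead of the robot, y to its left, z up, the work surface at z = 0. Lengths are in m, angles in rad, forces in N, time in s.
With the tool pointing down it reaches from about 0.425 to 0.8 m from the base axis. Payload 8.3 kg.
Tool frame: the origin (TCP) lies on the centre line of the jaws, within the pads' length; the fingertips stand 8 mm ahead of it and the grasp point (between the pads) lies 11 mm behind it; z points along the fingers, y is the line along which they close (so a half turn about z gives the same grasp; the last joint's range is limited). The gripper opens to 85 mm and grips with 20 to 120 N. Pads are 22 mm wide; open, the fingers measure 114 mm over their backs; the gripper's body (76 mm by 85 mm) begins 54 mm behind the grasp point. The pads swing forward as they close: fully open they stand 13 mm farther back than shut.
Start: joints at [1.252, 0.383, 0.016, 1.37, -0.006, 1.388, -0.046], TCP at [0.158, -0.605, 0.239] pointing down, gripper open.
Joint ranges: [-2.95, 2.95], [-0.25, 2.06], [-1.52, 1.56], [0.18, 2.33], [-1.44, 4.58], [0.02, 2.06], [-3.01, 3.01]. Speed limits (rad/s): [2.39, 2.39, 3.01, 3.01, 3.14, 3.14, 3.14].

### API

Orientations are given as a unit quaternion [w, x, y, z].
In Python, from rig import ctrl gives the robot as it stands. The module is installed in compiled form; this text tells all that it offers.
- The arm moves only by the tool apply_moves, never from a script. Its argument "deltas" is a list of rows, each an object with "travel": the shift along the tool's x, y, z normalised to -1 to 1, where 1 is 0.3 m, a list of three; "roll": the turn about the tool's z normalised to -1 to 1, where 1 is 180 degrees; "hand": the closure, from -1 (fully open) to 1 (shut). In form: [{"travel": [x, y, z], "roll": roll, "hand": hand}, ...]. A call has 1 to 20 rows; each row is the pose to reach, as a shift and turn from the pose commanded when the call began, along the tool's axes at that moment, turning the shorter way round; what a row does not reach only later rows make up. A row lasts 1/8 s, in which the tool goes at most 62.5 mm and 10.7 degrees, less where a joint would pass 70% of its speed; a pose out of reach is approached as far as the arm can. A call with a number of a shift or a turn outside -1 to 1 is refused whole. A call with a gripper value outside its range is refused whole. The fingers move at their own pace and stop on an object; the grip force is fixed at half the most. Time passes only in rows, so rows that repeat a pose let the fingers close. It gives the time, the measured TCP pose, the force, the opening and the grip force at its end, in the units of the state.
- ctrl.read_state(): the state, without advancing time (a new reading comes with each control period).
- ctrl.capture(name): name is "side" or "top" or "wrist"; returns a dict with "image" (384x512x3 uint8, red, green, blue), "fovy" (degrees; the focal length in pixels is half the picture's height over the tangent of half this angle, whatever the lens; pixels are square), "cx", "cy" (the principal point, pixels), "world_from_camera" (4x4, takes a point from camera to world coordinates). Camera axes: x right, y down, z forward; pixel columns grow to the right and rows downward; lengths in m; the calibration is good to about 2 mm. The wrist camera is an equidistant fisheye: a pixel r from the principal point sees the ray r / f radians off the axis. A picture is of the moment at which its call begins. There is no depth.
- ctrl.job_done(): hands the job in; it is judged then, once.
The state is a dict: "time": time; "joint_positions": joint angles; "joint_vel": joint speeds; "joint_torque": joint torques, N m; "tcp_pos": TCP position; "ee_rot": TCP orientation; "wrist_force": force on the tool from outside, world axes, zero at the start; "moment": the same for the moment, N m; "grip_width": finger opening in m; "gripper_force": force on a finger pad.
Only numpy, scipy, OpenCV 4.12 (cv2) and the standard library are available. Lean on these libraries where they do the work, as an engineer would, in place of code of your own. Each camera call takes 0.05 s, during which the arm holds its last target. There are 200 camera calls.

### The job

One of the two label printers has run out: through its lid window you see just the bare cardboard core, while the other still has a full roll. On the empty printer slide the lid catch fully over towards the handle, then lift the lid to 60 degrees open (within 8 degrees) and finish still holding it there with the fingers - the lid has lost its stay and falls shut - so that I have both hands free to change the roll. Keep the other printer locked and shut, and leave the rest of the table as it is.

Things in the scene. Friction and masses are not known exactly. Their poses are not given: they have to be found in the camera images.
- printer_a: left (+y) desktop label printer, fixed; same as the other; 220 mm deep, 150 wide, 132 high shut. Origin on the table, 115 behind the front face; x to its back (hinge), y to its left, z up. At the front a 43 deep deck, top z = 84; behind it the pale lid, 158 deep, z = 88 to 132, with a clear 110 x 92 window over the roll bay (99 x 90)
- printer_a_lid (a joint): lid of the left (+y) printer: 0 shut, grows as the front goes up, 1.047 = 60 degrees, stop at 1.75. About 0.42 kg, no stay: it falls shut when let go below about 90 degrees. It cannot rise until the catch has been slid over.
- printer_a_hinge (a point): point on the hinge axis of that lid: axis parallel to the printer's y, 92 behind the printer's origin, 86 above the table
- printer_a_handle (a point): middle of the lid's bow handle: a straight round black bar 12 mm thick and 70 long along the printer's y, on two arms at its ends, moves with the lid. Shut: at (-114, 21, 116) from the printer's origin, 36 of free space between bar and lid, 26 between bar and deck. The bar turns easily between finger pads. 208 from the hinge axis
- printer_a_catch (a joint): sliding lid catch on the front deck, m: 0 locked; its nose lies over a steel keeper on the lid until it has gone 8 mm; slid fully home at 0.016. Slides along the printer's y towards the handle (+y), takes about 2 N, stays where it is left
- printer_a_tab (a point): middle of the outer (-y) face of the catch's thumb piece, near its top, which moves with the catch: black, upright, 14 mm (x) by 10 (y), from z = 90 to 115; locked it is at (-98, -60, 106.5) from the printer's origin. It is pushed on this face. Beyond it (-y) only the low steel nose and keeper lie on the deck, tops at z = 98
- printer_a_bay (a point): centre of the floor of the roll bay, 20 behind the printer's origin, z = 22
- printer_b: right (-y) desktop label printer, fixed; same as the other; 220 mm deep, 150 wide, 132 high shut. Origin on the table, 115 behind the front face; x to its back (hinge), y to its left, z up. At the front a 43 deep deck, top z = 84; behind it the pale lid, 158 deep, z = 88 to 132, with a clear 110 x 92 window over the roll bay (99 x 90)
- printer_b_lid (a joint): lid of the right (-y) printer: 0 shut, grows as the front goes up, 1.047 = 60 degrees, stop at 1.75. About 0.42 kg, no stay: it falls shut when let go below about 90 degrees. It cannot rise until the catch has been slid over.
- printer_b_hinge (a point): point on the hinge axis of that lid: axis parallel to the printer's y, 92 behind the printer's origin, 86 above the table
- printer_b_handle (a point): middle of the lid's bow handle: a straight round black bar 12 mm thick and 70 long along the printer's y, on two arms at its ends, moves with the lid. Shut: at (-114, 21, 116) from the printer's origin, 36 of free space between bar and lid, 26 between bar and deck. The bar turns easily between finger pads. 208 from the hinge axis
- printer_b_catch (a joint): sliding lid catch on the front deck, m: 0 locked; its nose lies over a steel keeper on the lid until it has gone 8 mm; slid fully home at 0.016. Slides along the printer's y towards the handle (+y), takes about 2 N, stays where it is left
- printer_b_tab (a point): middle of the outer (-y) face of the catch's thumb piece, near its top, which moves with the catch: black, upright, 14 mm (x) by 10 (y), from z = 90 to 115; locked it is at (-98, -60, 106.5) from the printer's origin. It is pushed on this face. Beyond it (-y) only the low steel nose and keeper lie on the deck, tops at z = 98
- printer_b_bay (a point): centre of the floor of the roll bay, 20 behind the printer's origin, z = 22
- roll: full roll of white labels, 80 mm across, 56 wide, lying in the bay of one of the two printers, axis along y; origin at its centre
- core: bare brown cardboard core of a used-up roll, 29 mm across, 58 wide, lying in the bay of the other printer; origin at its centre
- new_roll: spare roll of labels, white, standing on its end, 86 across and 60 high (mm), a bystander; origin at the centre of its underside
- scanner: hand-held barcode scanner lying on its side, dark grey, 159 x 98 x 36 (mm), a bystander; origin at the centre of its underside
- marker: marker pen lying on the table, 135 long, 17 thick (mm), a bystander; origin at the centre of its underside
- stapler: desk stapler, 143 long, 34 wide, 53 high (mm), a bystander; origin at the centre of its underside
- tape_clear: roll of parcel tape lying flat, 100 across, 48 high (mm), a bystander; origin at the centre of its underside
- tape_measure: pocket tape measure, 78 x 38 x 67 (mm), a bystander; origin at the centre of its underside

How it is judged:
By the outcome, as a careful person would: the job done as asked, in the order asked, and still so for the second after the job is handed in, while the arm keeps its last pose, push and grip.
It also fails if it takes over 51 s, if anything falls off the work surface, if the arm or the gripper's body presses on something with over 40 N, if the wrist force passes 120 N, or if a joint passes its speed limit or range.

## Working session

There is one attempt and no reset: what is moved stays moved. The work goes in short steps, Python scripts to look and compute and a tool call to move; the robot and the scene stay as the last step left them, time stands still between calls to the robot, and variables do not carry over. Pictures are saved under pics/ and viewed, at most 10 in all, crops included, and the job is handed in when it is done.

Besides the shell and the picture viewer there is one more tool, called after "Request:" as name(argument=value, ...) on one line, values as JSON. apply_moves: Moves the arm, as the interface text tells. Scaled input: -1 to 1 covers 0.3 m each way for a shift and 180 degrees each way for a turn. Its arguments: {"type":"object","properties":{"deltas":{"type":"array","items":{"type":"object","properties":{"travel":{"type":"array","items":{"type":"number"}},"roll":{"type":"number"},"hand":{"type":"number"}}}}},"required":["deltas"]}

```bash
mkdir -p pics; cat > h.py <<'E'
import numpy as np, cv2, pickle
from rig import ctrl
def snap(n,tag):
    c=ctrl.capture(n); cv2.imwrite(f'pics/{tag}.png',c['image'][:,:,::-1]); pickle.dump(c,open(f'pics/{tag}.pkl','wb')); return c
def ray(c,u,v):
    f=192/np.tan(np.radians(c['fovy']/2)); T=c['world_from_camera']
    d=T[:3,:3]@np.array([(u-c['cx'])/f,(v-c['cy'])/f,1]); return T[:3,3],d
def at_z(c,u,v,z):
    o,d=ray(c,u,v); return o+d*(z-o[2])/d[2]
def proj(c,p):
    f=192/np.tan(np.radians(c['fovy']/2)); T=c['world_from_camera']
    q=T[:3,:3].T@(np.asarray(p)-T[:3,3]); return q[0]/q[2]*f+c['cx'],q[1]/q[2]*f+c['cy']
E
python3 - <<'E'
from h import *
for n in('top','side'):
    c=snap(n,n+'0'); print(n,c['fovy'],c['cx'],c['cy'],c['world_from_camera'].round(3).tolist())
a=cv2.imread('pics/top0.png');b=cv2.imread('pics/side0.png')
cv2.imwrite('pics/top0x.png',cv2.resize(a,(800,600),interpolation=cv2.INTER_CUBIC));cv2.imwrite('pics/side0x.png',cv2.resize(b,(800,600),interpolation=cv2.INTER_CUBIC))
print(ctrl.read_state())
E
```

```text
top 42.161454054463604 258.0614257963726 190.45082534134792 [[0.027, -0.976, 0.217, 0.216], [-1.0, -0.027, 0.004, -0.009], [0.002, -0.217, -0.976, 1.659], [0.0, 0.0, 0.0, 1.0]]
side 57.0349628046803 254.32386371979263 195.46862998845808 [[-0.975, 0.172, -0.139, 0.751], [0.221, 0.776, -0.59, 0.745], [0.006, -0.606, -0.795, 1.135], [0.0, 0.0, 0.0, 1.0]]
{'time': 0.1, 'joint_positions': array([ 1.25213119,  0.38416246,  0.01640138,  1.37103537, -0.00633365,
        1.38819691, -0.04648846]), 'joint_vel': array([-0.00095377, -0.00189315,  0.00022451, -0.00204777, -0.00077207,
        0.00061043,  0.00064825]), 'joint_torque': array([ 3.15853074e-03, -6.29138303e+01,  8.47600903e-01, -3.72756636e+01,
        1.67192321e-02,  1.04734264e-02,  1.03891111e-04]), 'tcp_pos': array([ 0.15803995, -0.60424083,  0.23838002]), 'ee_rot': array([-8.69537897e-04,  9.91830945e-01,  1.27556289e-01, -1.12781159e-04]), 'wrist_force': array([-0.41580403,  0.11544491,  0.17162468]), 'moment': array([0.01201669, 0.0166731 , 0.06106789]), 'gripper_force': 0.0, 'grip_width': 0.08539095113733351}
```

View pics/top0x.png

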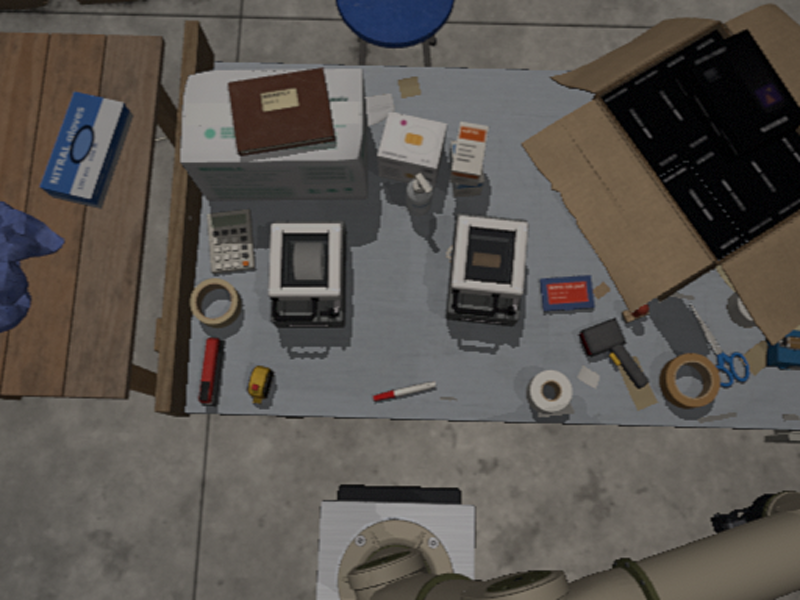

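View pics/side0x.png

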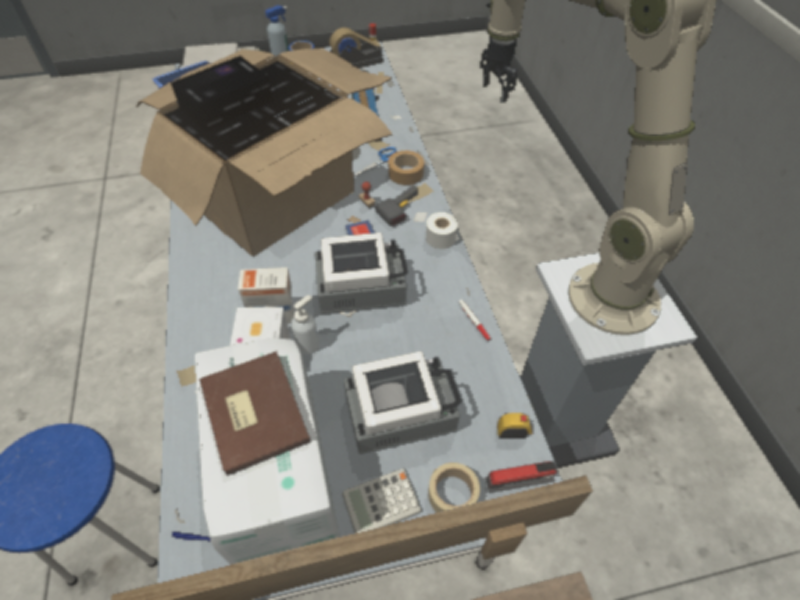

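The top view shows printer_b (right, about (487,262)) with a small brown core in its window. printer_a (about (307,258)) holds a large pale roll. So printer_b is the empty one. Next I fit its pose from the lid outline.

```bash
python3 - <<'E'
from h import *
c=pickle.load(open('pics/top0.pkl','rb'))
im=c['image']; 
for nm,(u0,u1,v0,v1) in dict(b=(275,350,125,215),a=(160,235,130,220)).items():
    g=im[v0:v1,u0:u1].min(2); m=(g>150).astype(np.uint8)
    n,l,s,_=cv2.connectedComponentsWithStats(m); k=1+np.argmax(s[1:,4]); m=(l==k).astype(np.uint8)
    ct=max(cv2.findContours(m,cv2.RETR_EXTERNAL,cv2.CHAIN_APPROX_NONE)[0],key=cv2.contourArea)[:,0]+[u0,v0]
    P=np.array([at_z(c,u,v,.132)[:2] for u,v in ct]).astype(np.float32)
    r=cv2.minAreaRect(P*1000); print(nm,r,s[k])
cr=im[125:225,275:350]; cv2.imwrite('pics/cropb.png',cv2.resize(cr[:,:,::-1],None,fx=6,fy=6,interpolation=cv2.INTER_CUBIC))
E
```

```text
b ((652.8300170898438, -175.770751953125), (136.30686950683594, 145.48184204101562), 85.05610656738281) [ 15  14  47  48 653]
a ((631.9661865234375, 199.9969482421875), (143.05616760253906, 135.36328125), 2.2868597507476807) [ 13  14  44  44 651]
```

View pics/cropb.png

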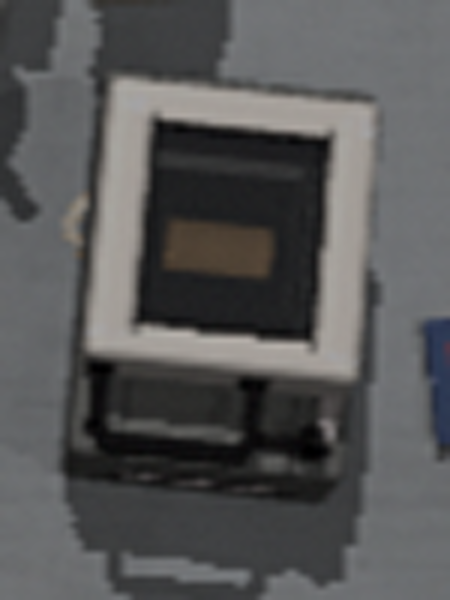

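Request:
apply_moves(deltas=[{"travel": [0.15,-0.1,-0.1],"roll": -0.05,"hand": -1},{"travel": [0.3,-0.2,-0.2],"roll": -0.1,"hand": -1},{"travel": [0.45,-0.3,-0.3],"roll": -0.15,"hand": -1},{"travel": [0.6,-0.4,-0.3],"roll": -0.2,"hand": -1},{"travel": [0.72,-0.51,-0.3],"roll": -0.2,"hand": -1},{"travel": [0.72,-0.51,-0.3],"roll": -0.2,"hand": -1}])

```text
time: 0.85
tcp_pos: [0.3316, -0.3981, 0.3296]
ee_rot: [-0.0, 0.902, 0.431, 0.001]
wrist_force: [-0.6, -0.2, -0.3]
grip_width: 0.0854
gripper_force: 0.0
```

Request:
apply_moves(deltas=[{"travel": [0.2,0,0],"roll": -0.05,"hand": -1},{"travel": [0.4,0,0],"roll": -0.1,"hand": -1},{"travel": [0.6,0,0],"roll": -0.15,"hand": -1},{"travel": [0.8,0,0],"roll": -0.19,"hand": -1},{"travel": [0.89,0,0],"roll": -0.19,"hand": -1},{"travel": [0.89,0,0],"roll": -0.19,"hand": -1},{"travel": [0.89,0,0],"roll": -0.19,"hand": -1}])

```text
time: 1.72
tcp_pos: [0.497, -0.1971, 0.3289]
ee_rot: [-0.0, 0.739, 0.674, -0.0]
wrist_force: [-0.5, -0.1, -0.0]
grip_width: 0.0852
gripper_force: 0.0
```

```bash
python3 - <<'E'
from h import *
c=snap('wrist','w1'); print(c['fovy'],c['cx'],c['cy'],c['world_from_camera'].round(3).tolist())
cv2.imwrite('pics/w1x.png',cv2.resize(c['image'][:,:,::-1],(800,600),interpolation=cv2.INTER_CUBIC))
s=ctrl.read_state(); print(s['joint_positions'],s['tcp_pos'])
E
```

```text
65.70646984690485 253.81208699685936 189.12008028806954 [[0.996, -0.087, -0.026, 0.503], [-0.091, -0.958, -0.273, -0.128], [-0.001, 0.274, -0.962, 0.464], [0.0, 0.0, 0.0, 1.0]]
[ 0.71008057  0.19116041 -0.46466997  1.4377867   0.08582292  1.53327888
  0.15675001] [ 0.49686296 -0.19736843  0.32901535]
```

View pics/w1x.png

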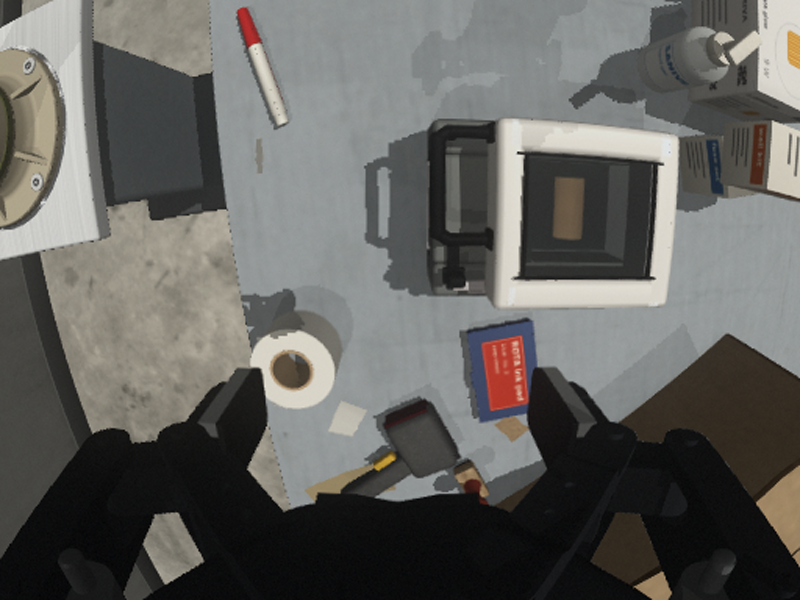

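The wrist view shows printer_b with the bare core at (570,208), the bar at x≈437 from y≈130 to 240, and the catch's thumb piece near (455,277). I'll zoom in to measure these.

```bash
python3 - <<'E'
from h import *
c=pickle.load(open('pics/w1.pkl','rb'))
cv2.imwrite('pics/w1c.png',np.clip(cv2.resize(c['image'][70:205,265:440,::-1],None,fx=4.4,fy=4.4,interpolation=cv2.INTER_CUBIC)*1.0*1.6,0,255).astype(np.uint8))
E
```

```text
(no output)
```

View pics/w1c.png

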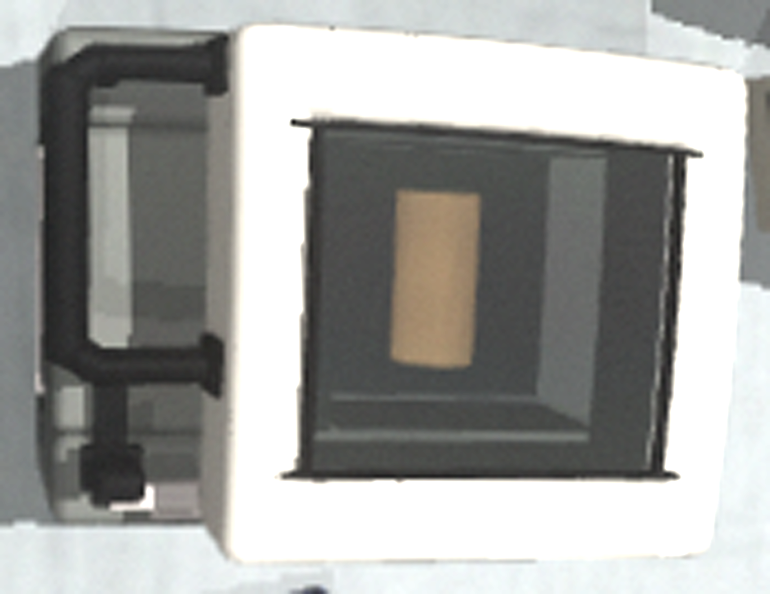

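```bash
cat >> h.py <<'E'
def fproj(c,P):
    f=192/np.tan(np.radians(c['fovy']/2)); T=c['world_from_camera']
    q=(np.atleast_2d(P)-T[:3,3])@T[:3,:3]; r=np.hypot(q[:,0],q[:,1]); t=np.arctan2(r,q[:,2])
    return np.c_[q[:,0]/r*t*f+c['cx'],q[:,1]/r*t*f+c['cy']]
def pose(p,L):
    L=np.atleast_2d(L); cs,sn=np.cos(p[2]),np.sin(p[2])
    return np.c_[p[0]+cs*L[:,0]-sn*L[:,1],p[1]+sn*L[:,0]+cs*L[:,1],L[:,2]]
E
python3 - <<'E'
from h import *
from scipy.optimize import least_squares
c=pickle.load(open('pics/w1.pkl','rb'))
px=lambda x,y:(265+(x+.5)/4.4-.5,70+(y+.5)/4.4-.5)
# local (mm), crop px, (weights x,y)
D=[((-114,21,116),(66,214)),((-98,-55,115),(121,483)),
   ((-72,72,130),(237,27)),((86,72,130),(747,70)),((86,-72,130),(711,556)),((-72,-72,130),(236,560)),]
L=np.array([d[0] for d in D])/1e3; U=np.array([px(*d[1]) for d in D])
for n in (2,6):
    r=least_squares(lambda p:(fproj(c,pose(p,L[:n]))-U[:n]).ravel(),[.646,-.176,-.05])
    print(r.x,(r.fun.reshape(-1,2)*4.4).round(1).tolist())
p=r.x; t=pickle.load(open('pics/top0.pkl','rb'))
print([proj(t,q) for q in pose(p,L[2:])]) # compare with top lid
for nm,l in dict(handle=(-.114,.021,.116),tab=(-.098,-.060,.1065),hinge=(.092,.021,.086)).items(): print(nm,pose(p,l).round(4))
T=c['world_from_camera']
# bar ends direct
f=192/np.tan(np.radians(c['fovy']/2))
def fz(x,y,z):
    u,v=px(x,y);a,b=u-c['cx'],v-c['cy'];R=np.hypot(a,b);d=T[:3,:3]@np.array([a/R*np.sin(R/f),b/R*np.sin(R/f),np.cos(R/f)])
    return (T[:3,3]+d*(z-T[2,3])/d[2]).round(4)
print('bar',fz(68,100,.116),fz(65,330,.116),'tab',fz(121,483,.115))
E
```

```text
[ 0.64334718 -0.17274397 -0.07717598] [[-0.8, -3.7], [0.9, 4.0]]
[ 0.64381126 -0.17368612 -0.07800641] [[1.3, -0.7], [2.6, 6.8], [-2.6, -6.0], [8.6, 0.3], [7.2, -3.0], [-12.6, 3.3]]
[(np.float64(287.8260478482931), np.float64(184.59513969378838)), (np.float64(292.34055523265545), np.float64(137.11049775362255)), (np.float64(336.94196516347534), np.float64(141.6196713265511)), (np.float64(333.39108645000437), np.float64(189.29325195651847))]
handle [[ 0.5318 -0.1439  0.116 ]]
tab [[ 0.5414 -0.2259  0.1065]]
hinge [[ 0.7372 -0.1599  0.086 ]]
bar [ 0.5345 -0.1138  0.116 ] [ 0.5287 -0.1751  0.116 ] tab [ 0.5412 -0.2189  0.115 ]
```

Request:
apply_moves(deltas=[{"travel": [-0.16,0.148,0.1],"roll": -0.004,"hand": 1},{"travel": [-0.16,0.148,0.25],"roll": -0.004,"hand": 1},{"travel": [-0.16,0.148,0.4],"roll": -0.004,"hand": 1},{"travel": [-0.16,0.148,0.5],"roll": -0.004,"hand": 1},{"travel": [-0.16,0.148,0.5],"roll": -0.004,"hand": 1},{"travel": [-0.16,0.148,0.6],"roll": -0.004,"hand": 1},{"travel": [-0.16,0.148,0.68],"roll": -0.004,"hand": 1},{"travel": [-0.16,0.148,0.725],"roll": -0.004,"hand": 1},{"travel": [-0.16,0.148,0.725],"roll": -0.004,"hand": 1},{"travel": [-0.16,0.148,0.725],"roll": -0.004,"hand": 1}])

```text
time: 3.02
tcp_pos: [0.5384, -0.2477, 0.1133]
ee_rot: [0.001, 0.734, 0.679, 0.0]
wrist_force: [1.1, 0.6, 0.2]
grip_width: 0.0
gripper_force: 0.0
```

```bash
python3 - <<'E'
from h import *
c=snap('wrist','w2'); 
cv2.imwrite('pics/w2c.png',np.clip(cv2.resize(c['image'][30:384,130:470,::-1],None,fx=1.69,fy=1.69,interpolation=cv2.INTER_CUBIC)*1.6,0,255).astype(np.uint8))
s=ctrl.read_state(); print(s['tcp_pos'],s['ee_rot'],s['wrist_force'])
p=(.6438,-.1745,-.078)
for l in ((-.098,-.055,.115),(-.114,.021,.116)): print((fproj(c,pose(p,l))-[130,30])*1.69)
E
```

```text
[ 0.53840404 -0.24763961  0.11331802] [1.03302868e-03 7.33921656e-01 6.79233210e-01 4.27886128e-04] [-0.5795684  -0.26024448  0.17736311]
[[215.57243705 287.08445585]]
[[154.85938332   8.35883234]]
```

View pics/w2c.png

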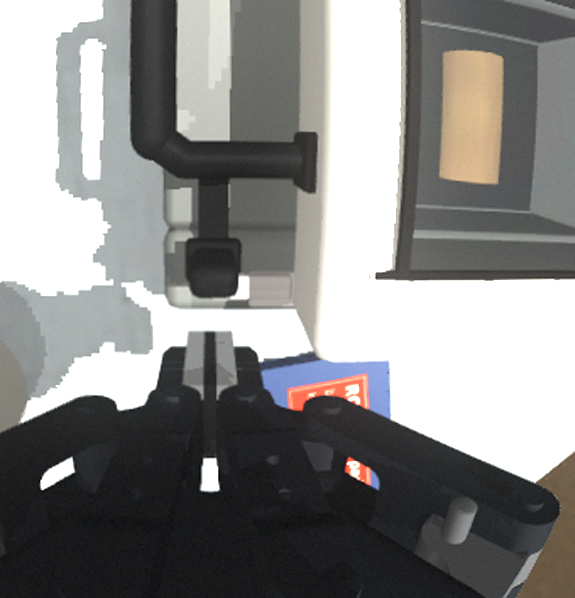

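The thumb piece is at about (213,272), with the closed fingers in line beyond it at (210,332) and a gap of roughly 10 mm. Pushing now.

Request:
apply_moves(deltas=[{"travel": [0.015,0,0.009],"roll": 0,"hand": 1},{"travel": [0.03,0,0.009],"roll": 0,"hand": 1},{"travel": [0.045,0,0.009],"roll": 0,"hand": 1},{"travel": [0.06,0,0.009],"roll": 0,"hand": 1},{"travel": [0.07,0,0.009],"roll": 0,"hand": 1},{"travel": [0.08,0,0.009],"roll": 0,"hand": 1},{"travel": [0.08,0,0.009],"roll": 0,"hand": 1}])

```text
time: 3.95
tcp_pos: [0.5395, -0.2228, 0.1091]
ee_rot: [-0.0, 0.734, 0.679, 0.0]
wrist_force: [-0.1, 0.4, 0.3]
grip_width: -0.0004
gripper_force: 0.0
```

Request:
apply_moves(deltas=[{"travel": [0.007,0,0],"roll": 0,"hand": 1},{"travel": [0.013,0,0],"roll": 0,"hand": 1}])

```text
time: 4.2
tcp_pos: [0.5396, -0.2208, 0.1092]
ee_rot: [0.001, 0.734, 0.679, -0.001]
wrist_force: [0.9, -7.6, -1.5]
grip_width: -0.0003
gripper_force: 3.9
```

Request:
apply_moves(deltas=[{"travel": [0.007,0,0],"roll": 0,"hand": 1},{"travel": [0.007,0,0],"roll": 0,"hand": 1}])

```text
time: 4.45
tcp_pos: [0.5396, -0.2208, 0.1092]
ee_rot: [0.002, 0.735, 0.678, -0.001]
wrist_force: [1.3, -10.2, -2.2]
grip_width: 0.0004
gripper_force: 4.8
```

```bash
python3 - <<'E'
from h import *
c=snap('wrist','w3'); 
cv2.imwrite('pics/w3c.png',np.clip(cv2.resize(c['image'][30:384,130:470,::-1],None,fx=1.69,fy=1.69,interpolation=cv2.INTER_CUBIC)*1.6,0,255).astype(np.uint8))
s=ctrl.read_state(); print(s['tcp_pos'],s['ee_rot'],s['wrist_force'])
E
```

```text
[ 0.53955644 -0.22078184  0.10919938] [ 0.0014724   0.73496262  0.67810523 -0.00103865] [ 0.66085047 -9.89704458 -1.86640653]
```

View pics/w3c.png

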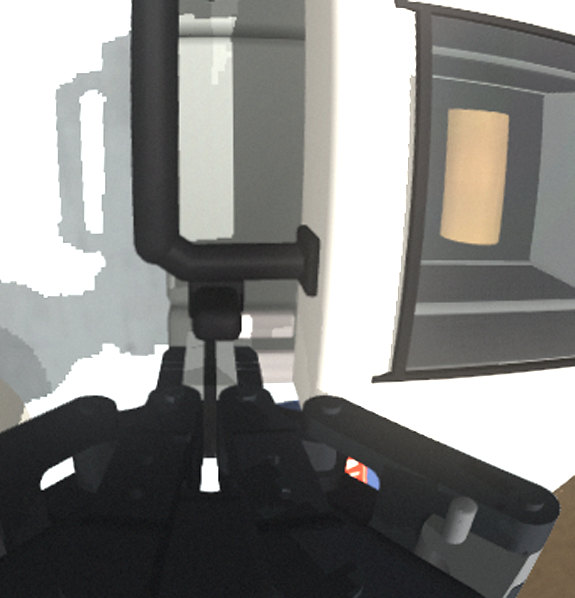

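The push stalled at about 10 N against the stop. In the picture the tab (215,315) has moved about 16 mm towards the handle arm, so the catch is fully home. Next I back off and go above the bar.

Request:
apply_moves(deltas=[{"travel": [-0.03,0,0],"roll": 0,"hand": 1},{"travel": [-0.05,0,0],"roll": 0,"hand": 1},{"travel": [-0.05,0,-0.15],"roll": 0,"hand": 1},{"travel": [-0.05,0,-0.3],"roll": 0,"hand": 0.2},{"travel": [0.1,-0.046,-0.3],"roll": 0,"hand": 0.2},{"travel": [0.24,-0.046,-0.3],"roll": 0,"hand": 0.2},{"travel": [0.24,-0.046,-0.3],"roll": 0,"hand": 0.2},{"travel": [0.24,-0.046,-0.3],"roll": 0,"hand": 0.2}])

```text
time: 5.5
tcp_pos: [0.5317, -0.1447, 0.1991]
ee_rot: [-0.0, 0.734, 0.679, -0.0]
wrist_force: [-0.3, 0.0, 0.7]
grip_width: 0.0343
gripper_force: 0.0
```

```bash
python3 - <<'E'
from h import *
s=ctrl.read_state(); print(s['tcp_pos'],s['ee_rot'],s['wrist_force'],s['grip_width'],s['joint_positions'])
c=snap('wrist','w4'); 
cv2.imwrite('pics/w4c.png',np.clip(cv2.resize(c['image'][30:384,130:470,::-1],None,fx=1.69,fy=1.69,interpolation=cv2.INTER_CUBIC)*1.6,0,255).astype(np.uint8))
E
```

```text
[ 0.5316768  -0.14466808  0.19909613] [-2.11979094e-05  7.33700588e-01  6.79472914e-01 -8.08674203e-05] [-0.31795808  0.00993651  0.7075422 ] 0.03426557443842278 [ 0.61468501  0.28699995 -0.4945529   1.61992358  0.14122494  1.27047888
  0.01861756]
```

View pics/w4c.png

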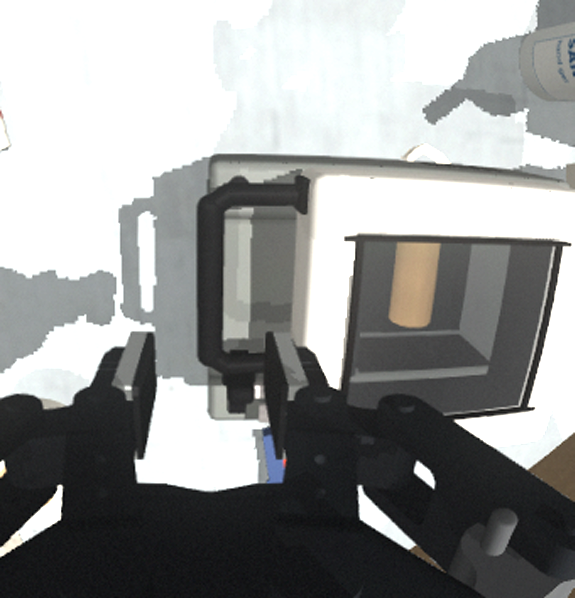

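The bar (x≈212) is centred between the fingers (x≈155 and 265). Descending over it, then closing.

Request:
apply_moves(deltas=[{"travel": [0,0,0.08],"roll": 0,"hand": 0.3},{"travel": [0,0,0.16],"roll": 0,"hand": 0.3},{"travel": [0,0,0.22],"roll": 0,"hand": 0.3},{"travel": [0,0,0.27],"roll": 0,"hand": 0.3},{"travel": [0,0,0.3],"roll": 0,"hand": 0.3},{"travel": [0,0,0.3],"roll": 0,"hand": 0.3}])

```text
time: 6.3
tcp_pos: [0.5315, -0.1445, 0.1087]
ee_rot: [-0.0, 0.734, 0.679, -0.0]
wrist_force: [-0.4, 0.1, 0.4]
grip_width: 0.0296
gripper_force: 0.0
```

Request:
apply_moves(deltas=[{"travel": [0,0,0],"roll": 0,"hand": 1},{"travel": [0,0,0],"roll": 0,"hand": 1},{"travel": [0,0,0],"roll": 0,"hand": 1},{"travel": [0,0,0],"roll": 0,"hand": 1}])

```text
time: 6.8
tcp_pos: [0.5319, -0.1445, 0.1099]
ee_rot: [0.0, 0.734, 0.679, 0.0]
wrist_force: [-3.3, 1.2, 6.0]
grip_width: 0.0096
gripper_force: 58.7
```

Request:
apply_moves(deltas=[{"travel": [0,0.004,-0.03],"roll": 0,"hand": 1},{"travel": [0,0.011,-0.059],"roll": 0,"hand": 1},{"travel": [0,0.018,-0.089],"roll": 0,"hand": 1},{"travel": [0,0.028,-0.118],"roll": 0,"hand": 1},{"travel": [0,0.028,-0.118],"roll": 0,"hand": 1}])

```text
time: 7.42
tcp_pos: [0.5398, -0.1451, 0.145]
ee_rot: [-0.0, 0.734, 0.679, -0.0]
wrist_force: [-2.2, 0.6, -2.0]
grip_width: 0.01
gripper_force: 58.6
```

Request:
apply_moves(deltas=[{"travel": [0,0.021,-0.056],"roll": 0,"hand": 1},{"travel": [0,0.048,-0.111],"roll": 0,"hand": 1},{"travel": [0,0.079,-0.163],"roll": 0,"hand": 1},{"travel": [0,0.114,-0.212],"roll": 0,"hand": 1},{"travel": [0,0.154,-0.258],"roll": 0,"hand": 1},{"travel": [0,0.197,-0.3],"roll": 0,"hand": 1},{"travel": [0,0.197,-0.3],"roll": 0,"hand": 1}])

```text
time: 8.3
tcp_pos: [0.5977, -0.1499, 0.2375]
ee_rot: [-0.0, 0.734, 0.679, -0.001]
wrist_force: [-21.5, 1.0, 17.9]
grip_width: 0.0096
gripper_force: 60.3
```

Request:
apply_moves(deltas=[{"travel": [0,-0.009,-0.01],"roll": 0,"hand": 1},{"travel": [0,-0.009,-0.01],"roll": 0,"hand": 1}])

```text
time: 8.55
tcp_pos: [0.5965, -0.1498, 0.2368]
ee_rot: [0.0, 0.734, 0.679, 0.0]
wrist_force: [2.5, -1.1, -5.7]
grip_width: 0.0094
gripper_force: 59.7
```

Request:
apply_moves(deltas=[{"travel": [0,0.023,-0.021],"roll": 0,"hand": 1},{"travel": [0,0.047,-0.039],"roll": 0,"hand": 1},{"travel": [0,0.072,-0.057],"roll": 0,"hand": 1},{"travel": [0,0.099,-0.074],"roll": 0,"hand": 1},{"travel": [0,0.099,-0.074],"roll": 0,"hand": 1}])

```text
time: 9.18
tcp_pos: [0.6267, -0.1522, 0.261]
ee_rot: [0.001, 0.734, 0.679, 0.0]
wrist_force: [-4.2, -3.4, 1.7]
grip_width: 0.0095
gripper_force: 59.5
```

Request:
apply_moves(deltas=[{"travel": [0,0.027,-0.017],"roll": 0,"hand": 1},{"travel": [0,0.054,-0.031],"roll": 0,"hand": 1},{"travel": [0,0.082,-0.045],"roll": 0,"hand": 1},{"travel": [0,0.109,-0.057],"roll": 0,"hand": 1},{"travel": [0,0.109,-0.057],"roll": 0,"hand": 1},{"travel": [0,0.109,-0.057],"roll": 0,"hand": 1}])

```text
time: 9.93
tcp_pos: [0.6591, -0.1549, 0.2786]
ee_rot: [0.001, 0.734, 0.679, 0.001]
wrist_force: [-3.9, -2.7, 5.6]
grip_width: 0.0095
gripper_force: 58.9
```

```bash
python3 - <<'E'
from h import *
s=ctrl.read_state(); print(s['tcp_pos'],s['wrist_force'],s['grip_width'],s['gripper_force'])
b=s['tcp_pos']; p=(.6438,-.1737,-.078)
hx=pose(p,(.092,.021,.086))[0]; xp=np.array([np.cos(p[2]),np.sin(p[2])])
for dz in (.004,.007,.011):
    x=(b[:2]-hx[:2])@xp; z=b[2]+dz-.086; print(np.hypot(x,z), 180-np.degrees(np.arctan2(z,x))-np.degrees(np.arctan2(30,206)), 'lateral',(b[:2]-hx[:2])@[-xp[1],xp[0]])
a=snap('side','s5'); t=snap('top','t5')
cv2.imwrite('pics/s5c.png',cv2.resize(a['image'][120:320,180:340,::-1],None,fx=2.9,fy=2.9,interpolation=cv2.INTER_CUBIC))
A=cv2.imread('pics/s5c.png');T=cv2.resize(t['image'][100:240,150:390,::-1],None,fx=580/240*.55,fy=580/240*.55)
cv2.imwrite('pics/s5c.png',np.hstack([A,cv2.copyMakeBorder(T,0,A.shape[0]-T.shape[0],0,0,0)]))
E
```

```text
[ 0.65908834 -0.15487235  0.27859768] [-3.9019795  -2.74529106  5.59655328] 0.00950082998283916 58.90993416309357
0.2115888285419956 60.016847442792525 lateral -0.0010383100163852167
0.2143791465185007 60.31327412101557 lateral -0.0010383100163852167
0.2181082298454214 60.696696986944985 lateral -0.0010383100163852167
```

View pics/s5c.png

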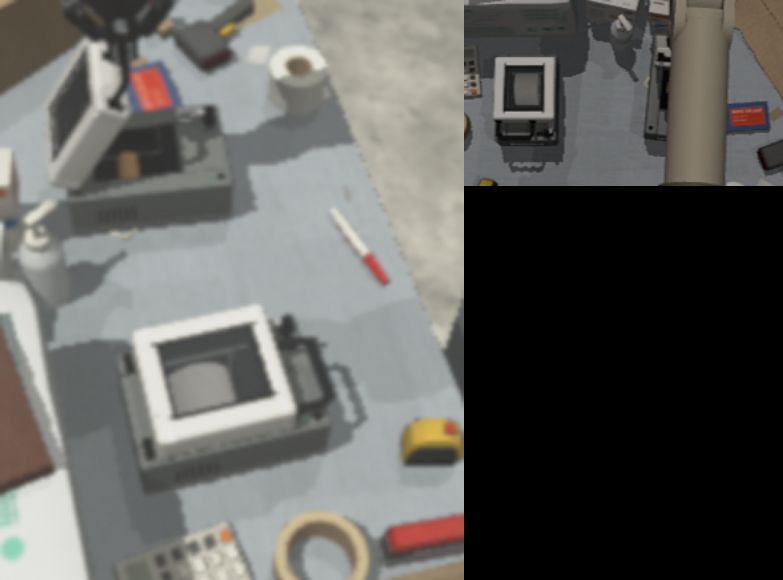

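The side view shows printer_b's lid held up at about 60° at (90,110), and printer_a shut with the bystanders where they were. I'll hold briefly to check for drift.

Request:
apply_moves(deltas=[{"travel": [0,0,0],"roll": 0,"hand": 1},{"travel": [0,0,0],"roll": 0,"hand": 1},{"travel": [0,0,0],"roll": 0,"hand": 1},{"travel": [0,0,0],"roll": 0,"hand": 1},{"travel": [0,0,0],"roll": 0,"hand": 1},{"travel": [0,0,0],"roll": 0,"hand": 1},{"travel": [0,0,0],"roll": 0,"hand": 1},{"travel": [0,0,0],"roll": 0,"hand": 1}])

```text
time: 11.02
tcp_pos: [0.659, -0.1548, 0.2785]
ee_rot: [0.001, 0.734, 0.679, 0.001]
wrist_force: [-5.0, -3.2, 5.9]
grip_width: 0.0094
gripper_force: 58.9
```

```bash
python3 -c "
from rig import ctrl
print(ctrl.job_done())"
```

```text
the job is handed in; nothing more can be done
None
```

Job handed in: printer_b (the right one) was empty, its catch is slid fully home, and the gripper is holding its lid at about 60° by my measurement; printer_a wasn't touched, and the other items on the table looked unmoved.

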